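Read and unplug the marked data stick from the laser-marking nest

TASK

Three aluminium data sticks are plugged into the laser-marking nest and only one has been marked with a square code. Book it out: take the hand code reader from its holster and hold it upright and still for a full second about 7 cm straight above the code while the stick is still plugged in, then stand the reader back in its holster. After that pull the marked stick straight back out of its sprung socket and lower it, not dropping it, flat and code up onto the free floor of the finished-parts tray, leaving the two blank sticks fully home and the finished stick and the bottle undisturbed.

Things in the scene. Friction and masses are not known exactly. Their poses are not given: they have to be found in the camera images.
- fixture: Laser-marking fixture, fixed: perforated aluminium plate 180 (x) x 200 (y) x 12 mm, origin at the centre of its underside on the bench. On it a dark socket block (x 4 to 36, y -72 to 72, top z 56 mm; spring-plunger collars to z 62) with three sockets in its -x face, and a flat fence 8 mm high along the plate's +x edge. Sticks plug in along the fixture's +x and come out along its -x.
- socket_a (a point): Mouth of the socket at y -46 mm in the block's -x face, 37 mm above the bench; fixture axes. A sprung ball in the socket sits in the groove of the tongue: pulling out takes about 8 to 14 N over the first 5 mm, then less; the tongue is clear after 18 mm. Each stick lies on a saddle 13 mm wide and 20 mm above the plate, with plain plate beside it.
- socket_b (a point): The same for the middle socket, y 0. With a stick fully home, the stick's origin is 23.6 mm before the mouth (-x) and 5 mm below it, 32 mm above the bench. Neighbouring stick bodies are 26 mm apart.
- socket_c (a point): The same for the socket at y +46 mm.
- stick: The stick to book out: aluminium sleeve, black ends, the one in the nest with a dark square code in the middle of its top face. Starts fully home in one of the three sockets. Body 46 (x) x 20 (y) x 10 mm (z), plus a steel plug tongue 18 x 12 x 4.6 mm on its +x end, grooved on top; about 30 g. Origin: centre of the body's underside; x towards the tongue, z out of the top face.
- code (a point): Centre of the dark engraved square code, 12 x 12 mm, on the marked stick's top face (10 mm above the stick's origin); axes as the stick's.
- blank_a: A blank stick, same shape but with a plain top, plugged in the nest; it stays there. Body 46 (x) x 20 (y) x 10 mm (z), plus a steel plug tongue 18 x 12 x 4.6 mm on its +x end, grooved on top; about 30 g. Origin: centre of the body's underside; x towards the tongue, z out of the top face.
- blank_b: The other blank stick, likewise; it stays there. Body 46 (x) x 20 (y) x 10 mm (z), plus a steel plug tongue 18 x 12 x 4.6 mm on its +x end, grooved on top; about 30 g. Origin: centre of the body's underside; x towards the tongue, z out of the top face.
- reader: Dark hand code reader, about 220 g, upright, any yaw. Origin: centre of the window in its underside; z up. It looks along -z, reads by itself 30 to 120 mm from the window. Round head 54 mm in diameter up to z 36, taper to z 52, then a straight handle 40 (x) by 30 mm (y) up to z 142, cap to z 145; small trigger bump on the handle's -x face, not to be pressed.
- holster: Round open holster for the reader, fixed to the bench: grey cup, inner radius 33 mm, 32 mm high, on a foot disc of radius 50 mm. Origin on the bench under its centre, z up.
- holster_floor (a point): Centre of the holster's inner floor, 8 mm above the bench, where the reader's window stands.
- tray: Finished-parts tray, green plastic, open top, fixed to the bench: 170 (x) x 150 (y) x 35 mm high, walls and floor 4 mm. Origin: centre of its underside; z up. It stands to one side of the fixture and the holster to the other, either way round.
- done_stick: A finished stick, with code, lying in the tray near the tray's +y wall. Body 46 (x) x 20 (y) x 10 mm (z), plus a steel plug tongue 18 x 12 x 4.6 mm on its +x end, grooved on top; about 30 g. Origin: centre of the body's underside; x towards the tongue, z out of the top face.
- bottle: White solvent bottle, standing, diameter 56, height 160 mm, loose (220 g). Origin: centre of its underside. Stands beside the fixture, left or right.
- cover_bin: Small fixed bin filled with loose aluminium covers, 90 (x) x 56 (y), covers heaped to 50 mm high. Origin: centre of its underside. Stands on the side of the fixture away from the bottle.
- nozzle: Fixed fume-extraction nozzle behind the nest: foot disc radius 34 mm, black pipe radius 14 mm up to z 116 mm, from its top a funnel pointing to its -x and down, mouth radius 28 mm, reaching 68 mm from the pipe's axis, between z 50 and 116 mm. Origin: centre of the foot's underside.
Things that resemble listed ones, but are neither listed nor needed, are in the scene too. What is shaped like the holster but red or yellow is not meant.

How it is judged:
By the outcome, as a careful person would: the job done as asked, in the order asked, and still so for the second after the job is handed in, with the robot touching nothing.
It also fails if it takes over 72 s, if anything falls off the work surface, if the arm or the gripper's body presses on something with over 40 N, if the wrist force passes 120 N, or if a joint passes its speed limit or range.

ROBOT

A 6-joint arm with a two-finger parallel gripper is mounted at the origin on the work surface. World frame = base frame: x ahead of the robot, y to its left, z up, the work surface at z = 0. Lengths are in m, angles in rad, forces in N, time in s.
With the tool pointing down it reaches from about 0.425 to 0.95 m from the base axis. Payload 3.5 kg.
Tool frame: the origin (TCP) lies between the finger pads; the fingertips stand 19 mm ahead of it and the grasp point (between the pads) is the TCP; z points along the fingers, y is the line along which they close (so a half turn about z gives the same grasp; the last joint's range is limited). The gripper opens to 85 mm and grips with 20 to 120 N. Pads are 22 mm wide; open, the fingers measure 114 mm over their backs; the gripper's body (76 mm by 85 mm) begins 54 mm behind the grasp point. The pads swing forward as they close: fully open they stand 13 mm farther back than shut.
Start: joints at [-1.337, 0.286, 1.577, -0, 1.279, -0.15], TCP at [0.253, -0.626, 0.25] pointing down, gripper open.
Joint ranges: [-2.77, 2.77], [-0.9, 2.22], [0.21, 2.48], [-1.53, 4.67], [0.24, 2.81], [-2.84, 2.84]. Speed limits (rad/s): [2.79, 2.79, 3.14, 3.14, 3.14, 3.14].

INTERFACE

Orientations are given as a unit quaternion [x, y, z, w].
In Python, from plant import monitor, eyes, ctrl gives the robot as it stands.
- The arm moves only by the shell command python3 -m handwheel 'ROWS' [FORCE]. ROWS is JSON, a list of rows, each a list of 7 numbers: the shift along the tool's x, y, z in units of 40 cm (1.0 is 40 cm), then the turn, a rotation vector about the tool's x, y, z in units of pi rad (1.0 is pi rad), then the opening, from -1 (shut) to 1 (fully open). A call has 1 to 12 rows; each row is the pose to reach, as a shift and turn from the pose commanded when the call began, along the tool's axes at that moment, turning the shorter way round; what a row does not reach only later rows make up. A row lasts 1/8 s, in which the tool goes at most 62.5 mm and 10.7 degrees, less where a joint would pass 70% of its speed; a pose out of reach is approached as far as the arm can. A call with a number of a shift or a turn outside -1 to 1 is refused whole. A call with a gripper value outside its range is refused whole. The fingers move at their own pace and stop on an object; FORCE is the grip in N (left out, the last holds). Time passes only in rows, so rows that repeat a pose let the fingers close. It gives the time, the measured TCP pose, the force, the opening and the grip force at its end, in the units of the state.
- monitor.get_state(): the state, without advancing time (a new reading comes with each control period).
- eyes.read_camera(name): name is "side" or "top" or "wrist"; returns the picture (480x640x3 uint8, red, green, blue); there is no depth.
- eyes.camera_params(name): a dict with "K" (3x3 intrinsics, pixels), "R" (3x3) and "t" (3): a world point X has camera coordinates R X + t. Camera axes: x right, y down, z forward; pixel columns grow to the right and rows downward; lengths in m; the calibration is good to about 2 mm. The wrist camera is an equidistant fisheye: a pixel r from the principal point sees the ray r / f radians off the axis. A picture is of the moment at which its call begins: read the wrist's pose just before it. camera_params takes no time and is no camera call; for the wrist camera it gives the pose at the moment of the call.
- ctrl.sign_off(): hands the job in; it is judged then, once.
The state is a dict: "time": time; "qpos": joint angles; "dq": joint speeds; "joint_efforts": joint torques, N m; "eef_pos": TCP position; "tcp_rot": TCP orientation; "contact_force": force on the tool from outside, world axes, zero at the start; "wrist_torque": the same for the moment, N m; "opening": opening from 0.0 (shut) to 1.0 (fully open); "finger_force": force on a finger pad.
Only numpy, scipy, OpenCV 4.12 (cv2) and the standard library are available. Lean on these libraries where they do the work, as an engineer would, in place of code of your own. Each camera call takes 0.05 s, during which the arm holds its last target. There are 200 camera calls.

## Working session

There is one attempt and no reset: what is moved stays moved. The work goes in short steps, Python scripts to look and compute and a shell command to move; the robot and the scene stay as the last step left them, time stands still between calls to the robot, and variables do not carry over. Pictures are saved under pics/ and viewed, at most 10 in all, crops included, and the job is handed in when it is done.

```bash
ls; mkdir -p pics
python3 - <<'E'
from plant import monitor,eyes
import cv2,numpy as np
np.set_printoptions(precision=4,suppress=True)
print(monitor.get_state())
for n in("top","side","wrist"):
    p=eyes.camera_params(n);print(n,p)
    im=eyes.read_camera(n);cv2.imwrite(f"pics/{n}0.png",im[:,:,::-1])
E
```

```text
pics
{'time': 0.0, 'qpos': array([-1.337 ,  0.2872,  1.5782,  0.    ,  1.2786, -0.15  ]), 'dq': array([-0.0007, -0.0023,  0.0004, -0.0004, -0.0009,  0.0005]), 'joint_efforts': array([  0.001 , -40.5975, -29.2628,  -0.0001,   0.0057,  -0.    ]), 'eef_pos': array([ 0.2526, -0.6253,  0.2489]), 'tcp_rot': array([ 0.9816,  0.1907, -0.    , -0.0012]), 'contact_force': array([-0.3765,  0.7428, -0.5333]), 'wrist_torque': array([ 0.0076, -0.0084,  0.0308]), 'finger_force': 0.0, 'opening': 0.998500376273057}
top {'K': array([[534.2927,   0.    , 319.7395],
       [  0.    , 534.2927, 247.4244],
       [  0.    ,   0.    ,   1.    ]]), 'R': array([[-0.0238, -0.9997,  0.0029],
       [-0.992 ,  0.0233, -0.1239],
       [ 0.1237, -0.0059, -0.9923]]), 't': array([-0.0483,  0.5163,  1.1636])}
side {'K': array([[501.0764,   0.    , 324.5996],
       [  0.    , 501.0764, 234.249 ],
       [  0.    ,   0.    ,   1.    ]]), 'R': array([[-0.9851, -0.1719,  0.002 ],
       [-0.1276,  0.7234, -0.6786],
       [ 0.1152, -0.6687, -0.7345]]), 't': array([0.4965, 0.1435, 1.0466])}
wrist {'K': array([[371.6483,   0.    , 315.0554],
       [  0.    , 371.6483, 239.4776],
       [  0.    ,   0.    ,   1.    ]]), 'R': array([[ 0.3751, -0.927 , -0.0023],
       [-0.8892, -0.3605,  0.2818],
       [-0.2621, -0.1037, -0.9595]]), 't': array([-0.6735, -0.0372,  0.3787])}
```

View pics/top0.png

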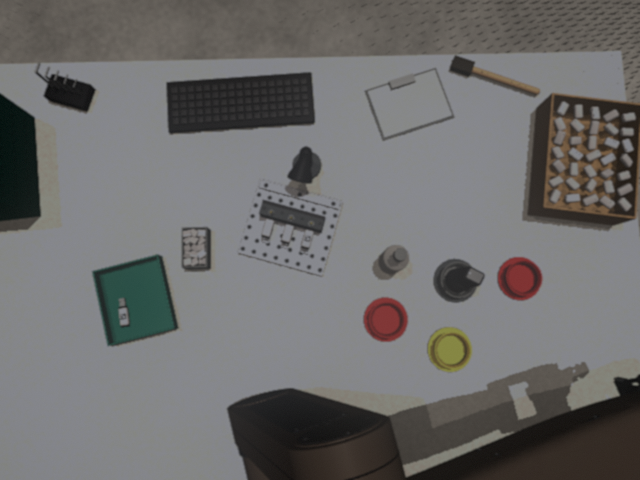

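View pics/side0.png

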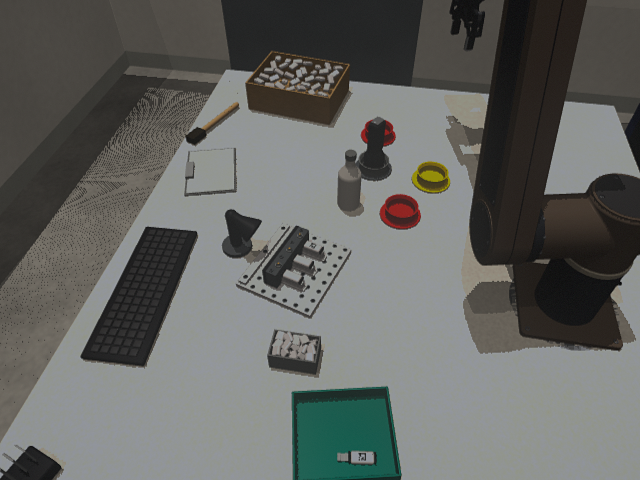

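The top view shows the fixture at about (290,228), with three sticks at (267,229), (286,234) and (306,240). The reader stands in the grey holster at (460,280). The red cups at (386,319) and (520,279) and the yellow one at (449,349) are decoys. The tray is at (135,300), with the finished stick at (123,312), and the bottle is at (395,260). Stick (306,240) seems to carry the code, so I'll confirm with an enlarged crop.

```bash
cat > h.py <<'E'
import numpy as np,cv2
from plant import monitor,eyes
from scipy.spatial.transform import Rotation as Rn
np.set_printoptions(precision=4,suppress=True)
def ray(n,u,v,P=None):
    p=P or eyes.camera_params(n);K,R,t=p["K"],p["R"],p["t"]
    d=np.linalg.inv(K)@[u,v,1.]
    if n=="wrist":
        r=np.hypot(d[0],d[1]);d=np.array([*(d[:2]/max(r,1e-9)*np.sin(r)),np.cos(r)])
    return -R.T@t,R.T@d
def onz(n,u,v,z,P=None):
    c,d=ray(n,u,v,P);return c+d*(z-c[2])/d[2]
def tri(obs):
    A=np.zeros((3,3));b=np.zeros(3)
    for c,d in obs:
        d=d/np.linalg.norm(d);M=np.eye(3)-np.outer(d,d);A+=M;b+=M@c
    return np.linalg.solve(A,b)
def proj(n,X,P=None):
    p=P or eyes.camera_params(n);c=p["R"]@X+p["t"];
    if n=="wrist":
        r=np.hypot(c[0],c[1]);th=np.arctan2(r,c[2]);c=np.array([*(c[:2]/max(r,1e-9)*th),1])
    return (p["K"]@(c/c[2]))[:2]
def state():
    s=monitor.get_state();return s,s["eef_pos"],Rn.from_quat(s["tcp_rot"])
def plan(target,R=None):
    """shift/turn in row units from present measured pose"""
    s,p,r=state()
    sh=r.inv().apply(np.array(target)-p)/.4
    tu=(r.inv()*R).as_rotvec()/np.pi if R is not None else np.zeros(3)
    return sh.round(4),tu.round(4)
def down(yaw):  # tool z down, tool x at heading yaw
    c,s=np.cos(yaw),np.sin(yaw)
    return Rn.from_matrix(np.array([[c,s,0],[s,-c,0],[0,0,-1]]))
E
python3 - <<'E'
from h import *
t=cv2.imread("pics/top0.png");s=cv2.imread("pics/side0.png")
c=lambda i,x,y,w,h,k:cv2.resize(i[y:y+h,x:x+w],None,fx=k,fy=k,interpolation=cv2.INTER_CUBIC)
top=np.hstack([c(t,235,175,112,104,3.57)[:370,:400],c(t,370,230,112,104,3.57)[:370,:400]])
bot=np.hstack([c(s,235,215,120,60,3.34)[:200,:400],c(s,330,110,120,60,3.34)[:200,:400]])
im=np.vstack([top[:,:798],bot[:,:798]]);print(im.shape)
cv2.imwrite("pics/crop1.png",cv2.convertScaleAbs(im,alpha=1.4))
# tray, plate masks
hsv=cv2.cvtColor(t,cv2.COLOR_BGR2HSV)
m=cv2.inRange(hsv,(70,90,40),(95,255,255));m[:,:60]=0
cn=max(cv2.findContours(m,0,2)[0],key=cv2.contourArea)
r=cv2.minAreaRect(cn);print("tray",r)
q=[onz("top",*b,.035) for b in cv2.boxPoints(r)];print(np.array(q))
# plate corners
for u,v in [(261,181),(343,200),(321,275),(239,255)]:print("plate",onz("top",u,v,.012))
E
```

```text
(570, 798, 3)
tray ((134.97059631347656, 300.38238525390625), (73.48828887939453, 65.24208068847656), 75.96376037597656)
[[0.47   0.4403 0.035 ]
 [0.502  0.3006 0.035 ]
 [0.344  0.2595 0.035 ]
 [0.3132 0.397  0.035 ]]
plate [0.6754 0.0714 0.012 ]
plate [ 0.6263 -0.1168  0.012 ]
plate [ 0.4546 -0.062   0.012 ]
plate [0.5045 0.1231 0.012 ]
```

View pics/crop1.png

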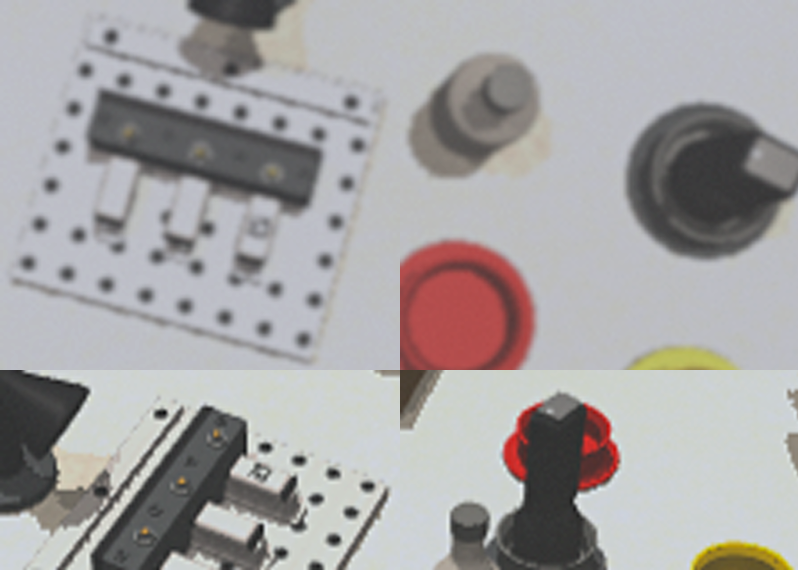

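The crop confirms it: only stick (306,240), in the right-hand socket A (label A), carries the square code. The other two tops are plain. The grey holster holds the reader, whose cap is at top (475,276) and side (378,121).

Run:
```python
from h import *
print("holster foot",onz("top",455.4,280.4,.006))
print("cap",onz("top",475,276.2,.153),tri([ray("top",475,276.2),ray("side",377.9,120.8)]))
print("code",onz("top",307.8,238.9,.042))
for y in(-.046,0,.046):
  a=np.radians(-16);print(np.array([.565+(-.0196)*np.cos(a)-y*np.sin(a),.004+(-.0196)*np.sin(a)+y*np.cos(a)]))
print("bottle cap",onz("top",400,255,.16), "base",onz("top",390,262,.05))
P=eyes.camera_params("wrist");s,p,r=state();print("cam in tool",r.inv().apply(-P["R"].T@P["t"]-p),"axis",r.inv().apply(P["R"][2]),r.inv().apply(P["R"][0]))
print("x axis heading",np.degrees(np.arctan2(*r.apply([1,0,0])[1::-1])))
# grey cap bits
t=cv2.imread("pics/top0.png")
g=cv2.cvtColor(t,cv2.COLOR_BGR2GRAY);print(g[264:290:2,458:492:2])
```

```text
holster foot [ 0.4356 -0.3669  0.006 ]
cap [ 0.4347 -0.3686  0.153 ] [ 0.4353 -0.3703  0.1474]
code [ 0.5335 -0.0344  0.042 ]
[ 0.5335 -0.0348]
[0.5462 0.0094]
[0.5588 0.0536]
bottle cap [ 0.4801 -0.2194  0.16  ] base [ 0.4769 -0.214   0.05  ]
cam in tool [ 0.0715 -0.0003 -0.1232] axis [-0.2821  0.0001  0.9594] [0.0007 1.     0.0002]
x axis heading 21.98979983268374
[[ 54  55  58  67  71  81 119 136 136 135 135 136 135 135 135 135 135]
 [ 50  48  47  52  53  55  74 118 135 135 136 135 135 135 135 136 135]
 [ 47  43  43  41  43  44  65  75  94 125 135 136 135 134 135 134 134]
 [ 43  42  42  41  43  56  93  97  87  79 101 126 135 136 134 134 135]
 [ 41  42  41  42  46  86 115 100  98  95  87  79 102 130 136 134 135]
 [ 42  42  41  42  55  96 108  98  98  96  95  94  84 102 133 135 136]
 [ 41  42  40  43  68 100  99  99  97  96  95  95  84  97 134 136 135]
 [ 40  42  41  43  50  75  92  98  98  96  96  93  68 113 136 135 135]
 [ 41  42  42  41  41  43  50  73  91  98  97  83  84 131 136 135 134]
 [ 40  42  40  40  40  41  40  43  51  70  86  69 115 136 136 135 136]
 [ 44  42  41  41  41  41  41  41  41  42  50  90 132 136 136 135 134]
 [ 42  44  43  42  40  42  39  43  49  72 103 130 136 135 134 135 135]
 [ 41  41  41  42  42  42  48  56  68 105 132 135 135 134 135 135 135]]
```

Run:
```python
from h import *
print(*plan([.435,-.368,.30],down(np.radians(58))))
```

```text
[ 0.6637 -0.4263 -0.126 ] [-0.0005 -0.0003 -0.2001]
```

```bash
python3 -m handwheel '[[0.66,-0.43,-0.126,0,0,-0.2,1],[0.66,-0.43,-0.126,0,0,-0.2,1],[0.66,-0.43,-0.126,0,0,-0.2,1],[0.66,-0.43,-0.126,0,0,-0.2,1],[0.66,-0.43,-0.126,0,0,-0.2,1],[0.66,-0.43,-0.126,0,0,-0.2,1],[0.66,-0.43,-0.126,0,0,-0.2,1],[0.66,-0.43,-0.126,0,0,-0.2,1]]' 40
python3 - <<'E'
from h import *
P=eyes.camera_params("wrist");im=eyes.read_camera("wrist")[:,:,::-1].copy();np.savez("pics/w1.npz",im=im,**P)
print(proj("wrist",np.array([.435,-.368,.153]),P),proj("wrist",np.array([.435,-.368,.04]),P))
cv2.imwrite("pics/w1.png",im)
E
```

```text
time: 1.15
eef_pos: [0.4323, -0.3686, 0.3]
tcp_rot: [0.875, 0.484, -0.0, -0.0]
contact_force: [-0.2, -0.1, -0.2]
opening: 1.004
finger_force: 0.0
[318.4946 227.1723] [317.7045 200.1832]
```

View pics/w1.png

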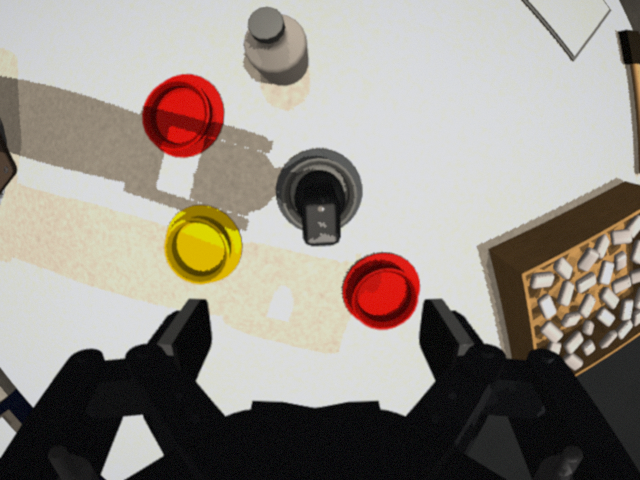

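The wrist view shows the reader's cap at about (322,222), nearly aligned with the tool, with the holster around it at (318,188). The bottle is at (275,45). I'll measure the cap outline next.

Run:
```python
from h import *
d=np.load("pics/w1.npz");P={k:d[k] for k in"KRt"};im=d["im"]
g=cv2.GaussianBlur(im.max(2),(3,3),0)[195:255,295:350]
print(g[::4,::4])
m=((g>48)&(g<125)).astype(np.uint8);m=cv2.morphologyEx(m,cv2.MORPH_OPEN,np.ones((5,5)))
cs=sorted(cv2.findContours(m,0,2)[0],key=cv2.contourArea)[::-1][:2]
for c in cs:
  b=cv2.boxPoints(cv2.minAreaRect(c))+[295,195];q=np.array([onz("wrist",*x,.153,P) for x in b])
  e=np.diff(q,axis=0);print(b,q.mean(0),np.linalg.norm(e,axis=1),np.degrees(np.arctan2(e[:,1],e[:,0])))
# holster foot outline ellipse
gm=im.max(2);mm=((gm<135)&(np.ptp(im.astype(int),axis=2)<25)).astype(np.uint8)
mm[:,:270]=0;mm[:,370:]=0;mm[:140]=0;mm[255:]=0
cv2.imwrite("pics/m.png",mm*255)
ys,xs=np.nonzero(mm);print(xs.min(),xs.max(),ys.min(),ys.max())
for (u,v) in [(318,188.5)]:print(onz("wrist",u,v,.006,P))
s,p,r=state();print(p)
```

```text
[[ 27  18  19  16  15  17  16  16  18  17  18  28  26  54]
 [ 27  19  18  20  20  21  23  32  26  21  19  29  25  47]
 [ 29  18  21  27  30  33  30  37  40  42  22  20  21  46]
 [ 42  17  24  64  73  75 131 126  76  74  38  18  26  61]
 [ 50  16  21  65  77  77 109 104  75  75  43  19  44  71]
 [ 78  41  20  64  76  77  76  75  75  75  46  27  69  99]
 [ 95  78  23  62  76  75  75  75  75  75  48  29  92 107]
 [113 106  27  59  76  75 130 128  75  74  49  39 108 162]
 [175 109  38  53  74  74  81  94  79  74  51  42 197 221]
 [220 220  72  48  74  74  73  74  73  73  51  54 221 222]
 [220 221  93  46  73  72  97 139 128 107  67  56 224 221]
 [221 222 144  50 127 113 142 143 144 147 105 129 223 220]
 [221 221 216  82  83  80  71  64  62  60 117 211 220 221]
 [221 222 220 220 206 203 205 208 216 217 221 220 220 221]
 [220 220 221 221 222 220 221 222 220 220 220 221 221 220]]
[[305.4207 205.1517]
 [333.8517 203.4793]
 [335.8172 236.8931]
 [307.3862 238.5655]] [ 0.4388 -0.3649  0.153 ] [0.0211 0.0258 0.0216] [ -28.5687 -118.0308  151.4685]
[[341. 204.]
 [349. 204.]
 [349. 223.]
 [341. 223.]] [ 0.4573 -0.3696  0.153 ] [0.006  0.0145 0.006 ] [ -31.7493 -120.8239  148.0974]
275 361 148 245
[ 0.4393 -0.3621  0.006 ]
[ 0.4322 -0.3687  0.3   ]
```

```bash
python3 -m handwheel '[[0.0115,0.009,0.1,0,0,-0.022,1],[0.0115,0.009,0.25,0,0,-0.022,1],[0.0115,0.009,0.37,0,0,-0.022,1],[0.0115,0.009,0.445,0,0,-0.022,1],[0.0115,0.009,0.445,0,0,-0.022,1],[0.0115,0.009,0.445,0,0,-0.022,-1],[0.0115,0.009,0.445,0,0,-0.022,-1],[0.0115,0.009,0.445,0,0,-0.022,-1],[0.0115,0.009,0.445,0,0,-0.022,-1],[0.0115,0.009,0.445,0,0,-0.022,-1],[0.0115,0.009,0.445,0,0,-0.022,-1]]' 60
```

```text
time: 2.58
eef_pos: [0.4392, -0.3663, 0.1244]
tcp_rot: [0.857, 0.515, -0.0, 0.001]
contact_force: [-2.0, 1.5, 5.7]
opening: 0.343
finger_force: 59.4
```

```bash
python3 -m handwheel '[[0,0,-0.05,0,0,0,-1],[0,0,-0.2,0,0,0,-1],[0,0,-0.35,0,0,0,-1],[0,0,-0.5,0,0,0,-1],[0,0,-0.55,0,0,0,-1],[0,0,-0.55,0,0,0,-1]]'
python3 - <<'E'
from h import *
s,p,r=state();print(r.as_matrix(),s["opening"])
print(*plan([.5335,-.0345,p[2]],down(np.radians(62))),*plan([.5335,-.0345,.228]))
E
```

```text
time: 3.32
eef_pos: [0.4389, -0.3656, 0.3439]
tcp_rot: [0.857, 0.515, 0.0, 0.001]
contact_force: [-0.3, 0.0, -1.4]
opening: 0.344
finger_force: 59.6
[[ 0.4701  0.8826  0.0016]
 [ 0.8826 -0.4701 -0.0018]
 [-0.0009  0.0023 -1.    ]] 0.34446968998122623
[ 0.8418 -0.1803 -0.0011] [ 0.0007  0.0003 -0.0002] [ 0.8421 -0.1809  0.2886] [0. 0. 0.]
```

```bash
python3 -m handwheel '[[0.12,-0.03,0,0,0,0,-1],[0.26,-0.06,0,0,0,0,-1],[0.4,-0.09,0,0,0,0,-1],[0.55,-0.12,0,0,0,0,-1],[0.7,-0.15,0,0,0,0,-1],[0.8,-0.17,0.05,0,0,0,-1],[0.842,-0.18,0.15,0,0,0,-1],[0.842,-0.18,0.23,0,0,0,-1],[0.842,-0.18,0.27,0,0,0,-1],[0.842,-0.18,0.29,0,0,0,-1],[0.842,-0.18,0.29,0,0,0,-1]]'
python3 - <<'E'
from h import *
s,p,r=state();print(p)
a=eyes.read_camera("side")[:,:,::-1];b=eyes.read_camera("top")[:,:,::-1]
c=lambda i,x,y,w,h,k:cv2.resize(i[y:y+h,x:x+w],None,fx=k,fy=k,interpolation=cv2.INTER_CUBIC)
cv2.imwrite("pics/s2.png",np.hstack([c(a,200,130,200,200,2),c(b,200,120,200,200,2)]))
for z in(.112,.148):print(z,proj("side",np.array([p[0],p[1],z])))
print(proj("side",np.array([.5335,-.0345,.042])))
E
```

```text
time: 4.7
eef_pos: [0.5334, -0.0348, 0.2264]
tcp_rot: [0.858, 0.514, -0.0, -0.0]
contact_force: [-0.0, -0.3, -1.6]
opening: 0.346
finger_force: 59.4
[ 0.5334 -0.0348  0.2264]
0.112 [313.739  221.9867]
0.148 [313.4937 209.6993]
[314.1184 244.2749]
```

View pics/s2.png

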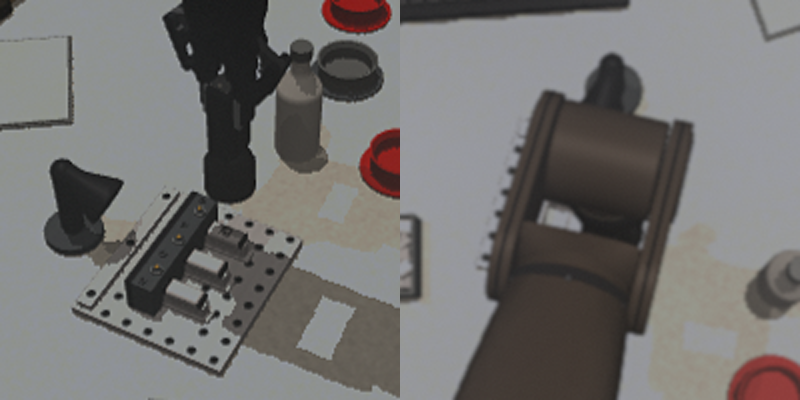

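The side view shows the head centred at (314,222), over the code at (314,245), and still upright. Now I hold it still, and measure the empty holster while it stands free.

```bash
python3 -m handwheel '[[0,0,0,0,0,0,-1],[0,0,0,0,0,0,-1],[0,0,0,0,0,0,-1],[0,0,0,0,0,0,-1],[0,0,0,0,0,0,-1],[0,0,0,0,0,0,-1],[0,0,0,0,0,0,-1],[0,0,0,0,0,0,-1],[0,0,0,0,0,0,-1],[0,0,0,0,0,0,-1],[0,0,0,0,0,0,-1],[0,0,0,0,0,0,-1]]'
python3 - <<'E'
from h import *
ims={n:eyes.read_camera(n)[:,:,::-1].copy() for n in("side","top")}
P={n:eyes.camera_params(n) for n in ims}
for n,im in ims.items():
    u,v=proj(n,np.array([.437,-.367,.0]),P[n]).astype(int)
    g=cv2.GaussianBlur(im.max(2),(3,3),0)
    m=(g<115).astype(np.uint8); k=np.zeros_like(m);cv2.circle(k,(u,v),45,1,-1);m&=k
    m&=(np.ptp(im.astype(int),axis=2)<30).astype(np.uint8)
    m=cv2.morphologyEx(m,cv2.MORPH_OPEN,np.ones((5,5)))
    c=max(cv2.findContours(m,0,2)[0],key=cv2.contourArea)
    # rim/foot: outline pts; convex hull
    h=cv2.convexHull(c);e=cv2.fitEllipse(h);print(n,(u,v),e,onz(n,*e[0],.006,P[n]),onz(n,*e[0],.032,P[n]))
    cv2.imwrite(f"pics/hol_{n}.png",cv2.resize(im[v-45:v+45,u-45:u+45],None,fx=4,fy=4))
a,b=[cv2.imread(f"pics/hol_{n}.png") for n in("side","top")];cv2.imwrite("pics/hol.png",np.hstack([a,b]))
s,p,r=state();print(p,s["opening"])
E
```

```text
time: 6.3
eef_pos: [0.5335, -0.0344, 0.2267]
tcp_rot: [0.857, 0.515, -0.0, -0.0]
contact_force: [-0.1, -1.2, -0.9]
opening: 0.343
finger_force: 59.4
side (np.int64(372), np.int64(167)) ((359.6422424316406, 175.04922485351562), (62.99542999267578, 71.2802963256836), 136.79905700683594) [ 0.4675 -0.3248  0.006 ] [ 0.465  -0.2944  0.032 ]
top (np.int64(454), np.int64(279)) ((454.7529602050781, 280.406982421875), (42.866600036621094, 43.99055099487305), 134.06222534179688) [ 0.4356 -0.3655  0.006 ] [ 0.4341 -0.3588  0.032 ]
[ 0.5335 -0.0344  0.2267] 0.34367421818781735
```

View pics/hol.png

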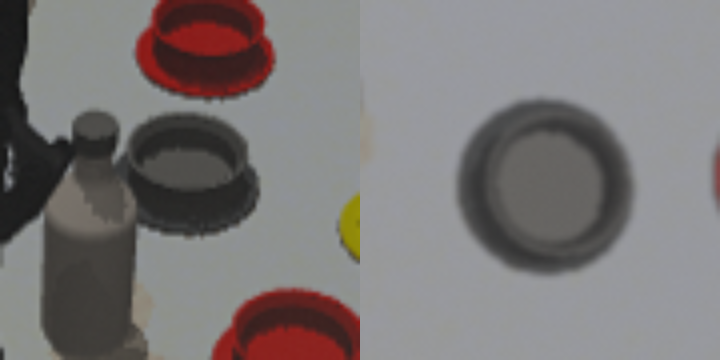

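The holster stands empty: top (455,280), rim in the side view about (374,159). The bottle is in front of it. The reader came out at TCP (0.4392,-0.3663), so going back to that same pose fits.

```bash
python3 -m handwheel '[[0,0,-0.15,0,0,0,-1],[0,0,-0.29,0,0,0,-1],[-0.14,0.03,-0.29,0,0,0,-1],[-0.28,0.06,-0.29,0,0,0,-1],[-0.42,0.09,-0.29,0,0,0,-1],[-0.56,0.12,-0.29,0,0,0,-1],[-0.7,0.15,-0.29,0,0,0,-1],[-0.8,0.173,-0.29,0,0,0,-1],[-0.843,0.182,-0.29,0,0,0,-1],[-0.843,0.182,-0.2,0,0,0,-1],[-0.843,0.182,-0.1,0,0,0,-1],[-0.843,0.182,0.0,0,0,0,-1]]'
python3 - <<'E'
from h import *
print(*plan([.4392,-.3663,.126],Rn.from_quat([.857,.515,0,.001])))
E
```

```text
time: 7.9
eef_pos: [0.4396, -0.3655, 0.2258]
tcp_rot: [0.857, 0.515, 0.0, 0.0]
contact_force: [0.5, -0.3, -2.2]
opening: 0.344
finger_force: 59.9
[-0.0023 -0.      0.2495] [-0.0004 -0.0004 -0.0001]
```

```bash
python3 -m handwheel '[[0,0,0.08,0,0,0,-1],[-0.001,0,0.15,0,0,0,-1],[-0.002,0,0.2,0,0,0,-1],[-0.002,0,0.23,0,0,0,-1],[-0.002,0,0.245,0,0,0,-1],[-0.002,0,0.25,0,0,0,-1],[-0.002,0,0.252,0,0,0,-1],[-0.002,0,0.254,0,0,0,-1],[-0.002,0,0.254,0,0,0,-1]]'
```

```text
time: 9.02
eef_pos: [0.4389, -0.3671, 0.1255]
tcp_rot: [0.857, 0.515, 0.0, 0.0]
contact_force: [-0.2, -0.6, -1.7]
opening: 0.349
finger_force: 59.9
```

```bash
python3 -m handwheel '[[0,0,0.002,0,0,0,-1],[0,0,0.004,0,0,0,-1],[0,0,0.005,0,0,0,-1],[0,0,0.005,0,0,0,-1]]'
```

```text
time: 9.52
eef_pos: [0.439, -0.3672, 0.1245]
tcp_rot: [0.857, 0.515, -0.0, 0.0]
contact_force: [-4.0, 1.9, 6.5]
opening: 0.341
finger_force: 60.8
```

```bash
python3 -m handwheel '[[0,0,0,0,0,0,-0.2],[0,0,0,0,0,0,0],[0,0,0,0,0,0,0.4],[0,0,0,0,0,0,1],[0,0,0,0,0,0,1],[0,0,0,0,0,0,1],[0,0,-0.1,0,0,0,1],[0,0,-0.25,0,0,0,1],[0,0,-0.4,0,0,0,1],[0,0,-0.5,0,0,0,1],[0,0,-0.5,0,0,0,1]]'
python3 - <<'E'
from h import *
im=eyes.read_camera("side")[:,:,::-1];im2=eyes.read_camera("top")[:,:,::-1]
c=lambda i,x,y,w,h,k:cv2.resize(i[y:y+h,x:x+w],None,fx=k,fy=k,interpolation=cv2.INTER_CUBIC)
cv2.imwrite("pics/s3.png",np.hstack([c(im,320,80,130,130,3),c(im2,235,175,130,130,3)]))
# target view of the stick: heading options
a=np.radians(-16)
print(*plan([.50,-.03,.32],down(a)),state()[0]["qpos"])
E
```

```text
time: 10.9
eef_pos: [0.44, -0.3682, 0.3284]
tcp_rot: [0.857, 0.515, 0.001, 0.005]
contact_force: [0.5, 0.3, -0.9]
opening: 1.0
finger_force: 0.0
[ 0.8152 -0.2605  0.0068] [-0.0001  0.      0.4331] [-0.8738  0.0114  1.753   0.      1.3776 -0.3842]
```

View pics/s3.png

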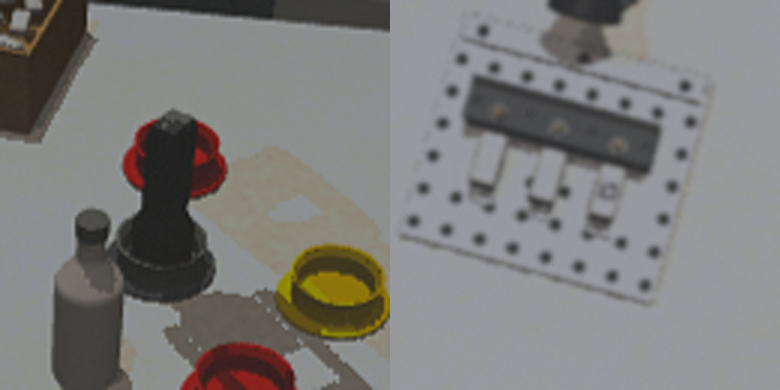

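The side view shows the reader upright in the grey holster with the bottle still standing. In the top crop all three sticks are home. Next I go over the nest.

```bash
python3 -m handwheel '[[0.13,-0.04,0,0,0,0.05,1],[0.27,-0.08,0,0,0,0.1,1],[0.4,-0.12,0,0,0,0.16,1],[0.53,-0.16,0,0,0,0.22,0.5],[0.67,-0.2,0,0,0,0.28,0],[0.8,-0.24,0.03,0,0,0.33,-0.29],[0.838,-0.25,0.07,0,0,0.39,-0.29],[0.838,-0.25,0.07,0,0,0.433,-0.29],[0.838,-0.25,0.07,0,0,0.433,-0.29],[0.838,-0.25,0.07,0,0,0.433,-0.29]]'
python3 - <<'E'
from h import *
s,p,r=state();P=eyes.camera_params("wrist");im=eyes.read_camera("wrist")[:,:,::-1].copy();np.savez("pics/w2.npz",im=im,**P)
cv2.imwrite("pics/w2.png",im);print(p,s["qpos"],s["opening"],s["dq"])
print(proj("wrist",np.array([.5335,-.0345,.042]),P))
# tray & done stick from top image
t=cv2.imread("pics/top0.png")
h=cv2.cvtColor(t,cv2.COLOR_BGR2HSV);m=cv2.inRange(h,(0,0,90),(180,70,255))
k=np.zeros_like(m);k[285:335,108:145]=255;m&=k
c=max(cv2.findContours(m,0,2)[0],key=cv2.contourArea);e=cv2.minAreaRect(c);print(e,onz("top",*e[0],.014))
E
```

```text
time: 12.25
eef_pos: [0.5078, -0.0243, 0.294]
tcp_rot: [0.99, -0.138, -0.001, -0.0]
contact_force: [-0.0, 0.4, 0.1]
opening: 0.352
finger_force: 0.0
[ 0.5078 -0.0243  0.294 ] [-0.2476 -0.1189  1.9293 -0.      1.3331  1.6004] 0.3515553502914627 [-0.0067 -0.0084 -0.012  -0.0021  0.0018  0.0092]
[317.8991 175.8609]
((122.88463592529297, 316.0769348144531), (16.496618270874023, 9.426640510559082), 82.87498474121094) [0.3731 0.3827 0.014 ]
```

View pics/w2.png

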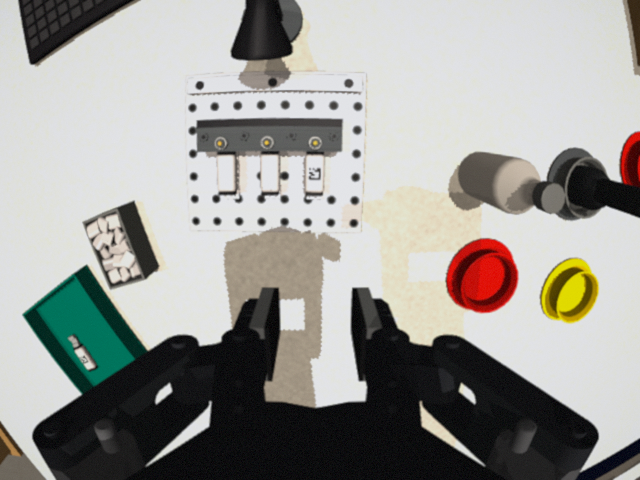

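The wrist view shows the coded stick at (314,174), the blanks at (269,174) and (227,174), and the funnel mouth at (262,45), beyond the block. The code is almost on the gripper's midline (u=315), so next I measure the skew and the distance forward.

Run:
```python
from h import *
d=np.load("pics/w2.npz");P={k:d[k] for k in"KRt"};im=d["im"];g=im.max(2)
m=(g<110).astype(np.uint8);k=np.zeros_like(m);k[163:184,306:323]=1;m&=k
n,_,st,ce=cv2.connectedComponentsWithStats(m);i=1+np.argmax(st[1:,4]);print(st[i],ce[i])
b=st[i];cu,cv_=b[0]+b[2]/2-.5,b[1]+b[3]/2-.5
X=onz("wrist",cu,cv_,.042,P);print("code",X,cu,cv_)
# block front-face top edge and plungers for heading
hsv=cv2.cvtColor(im,cv2.COLOR_BGR2HSV);y=cv2.inRange(hsv,(12,90,100),(35,255,255));y[:130]=0;y[155:]=0;y[:,:205]=0;y[:,330:]=0
n,_,st,ce=cv2.connectedComponentsWithStats(y);c=[ce[j] for j in range(1,n) if st[j,4]>8];print(c)
q=np.array([onz("wrist",*x,.062,P) for x in sorted(c,key=lambda a:a[0])]);print(q,np.degrees(np.arctan2(q[0,1]-q[-1,1],q[0,0]-q[-1,0]))-90)
# plate top-left/bottom edges: white vs bench
s,p,r=state();print("tool frame code",r.inv().apply(X-p),np.degrees(r.as_euler("xyz")))
```

```text
[317 169   3   4   9] [318.2222 170.1111]
code [ 0.5387 -0.0361  0.042 ] 318.0 170.5
[array([219.2105, 143.    ]), array([266.2381, 142.381 ]), array([314.9565, 142.6087])]
[[ 0.5942  0.0475  0.062 ]
 [ 0.5807  0.0033  0.062 ]
 [ 0.5673 -0.041   0.062 ]] -16.89100259440525
tool frame code [0.0331 0.0027 0.2524] [179.9979   0.0667 -15.9215]
```

```bash
python3 -m handwheel '[[0.03,-0.001,0.1,0,0,0.005,-0.29],[0.07,-0.002,0.22,0,0,0.005,-0.29],[0.07,-0.002,0.34,0,0,0.005,-0.29],[0.07,-0.002,0.44,0,0,0.005,-0.29],[0.07,-0.002,0.44,0,0,0.005,-0.29],[0.07,-0.002,0.44,0,0,0.005,-0.29]]'
python3 - <<'E'
from h import *
s,p,r=state();P=eyes.camera_params("wrist");im=eyes.read_camera("wrist")[:,:,::-1].copy();np.savez("pics/w3.npz",im=im,**P)
cv2.imwrite("pics/w3.png",im);print(p,s["opening"])
E
```

```text
time: 13.05
eef_pos: [0.5364, -0.0316, 0.1209]
tcp_rot: [0.989, -0.147, 0.001, 0.0]
contact_force: [-0.1, 0.5, -0.0]
opening: 0.356
finger_force: 0.0
[ 0.5364 -0.0316  0.1209] 0.3559388477182546
```

View pics/w3.png

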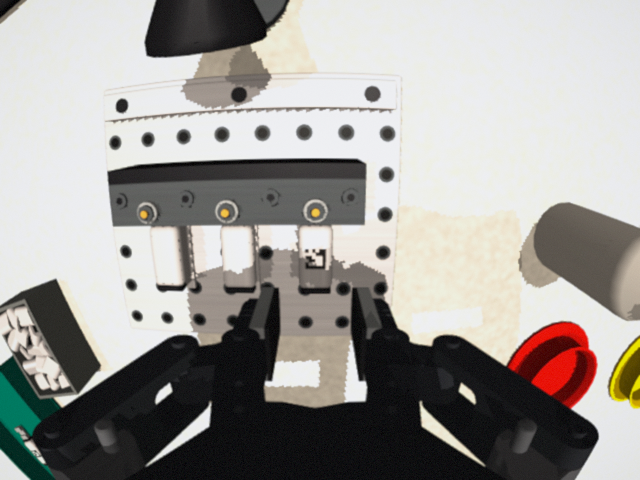

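The coded stick is at (315,257) with edges at 299 and 332, centred on the pads' midline of 315. The blanks are clear at (240,257) and (172,257).

Run:
```python
from h import *
d=np.load("pics/w3.npz");P={k:d[k] for k in"KRt"}
s,p,r=state()
for uv in[(315.5,257),(315.5,212)]:
  for z in(.042,.062):print(uv,z,r.inv().apply(onz("wrist",*uv,z,P)-p))
print(p)
```

```text
(315.5, 257) 0.042 [0.0007 0.0002 0.0796]
(315.5, 257) 0.062 [0.0077 0.0002 0.0597]
(315.5, 212) 0.042 [0.0271 0.0002 0.0797]
(315.5, 212) 0.062 [0.0315 0.0002 0.0598]
[ 0.537  -0.0317  0.1216]
```

```bash
python3 -m handwheel '[[0,0,0.07,0,0,0,-0.29],[0,0,0.13,0,0,0,-0.29],[0,0,0.18,0,0,0,-0.29],[0,0,0.207,0,0,0,-0.29],[0,0,0.207,0,0,0,-0.29],[0,0,0.207,0,0,0,-0.29]]'; python3 -m handwheel '[[0,0,0,0,0,0,-0.5],[0,0,0,0,0,0,-1],[0,0,0,0,0,0,-1],[0,0,0,0,0,0,-1],[0,0,0,0,0,0,-1]]' 70
```

```text
time: 13.85
eef_pos: [0.5364, -0.0313, 0.0378]
tcp_rot: [0.989, -0.147, 0.001, 0.0]
contact_force: [-0.2, -0.2, 0.4]
opening: 0.359
finger_force: 0.0
time: 14.48
eef_pos: [0.536, -0.0313, 0.0376]
tcp_rot: [0.989, -0.147, 0.001, 0.0]
contact_force: [-2.1, 0.8, 5.2]
opening: 0.217
finger_force: 68.6
```

```bash
python3 -m handwheel '[[-0.006,0,-0.001,0,0,0,-1],[-0.012,0,-0.001,0,0,0,-1],[-0.02,0,-0.001,0,0,0,-1],[-0.03,0,-0.001,0,0,0,-1],[-0.045,0,-0.001,0,0,0,-1],[-0.06,0,-0.001,0,0,0,-1],[-0.075,0,-0.001,0,0,0,-1],[-0.08,0,-0.001,0,0,0,-1],[-0.08,0,-0.001,0,0,0,-1]]'
```

```text
time: 15.6
eef_pos: [0.5057, -0.0219, 0.038]
tcp_rot: [0.989, -0.147, 0.002, 0.0]
contact_force: [2.9, -1.0, 7.0]
opening: 0.216
finger_force: 70.1
```

The fingertips reach 19 mm past the grasp point, so this deep grip could not put the stick down on the tray floor. I'll push the tongue part-way back so the socket and saddle support the stick, then regrip higher with just the tips.

```bash
python3 -m handwheel '[[0.008,0,0,0,0,0,-1],[0.016,0,0,0,0,0,-1],[0.024,0,0,0,0,0,-1],[0.032,0,0,0,0,0,-1],[0.04,0,0,0,0,0,-1],[0.046,0,0,0,0,0,-1],[0.05,0,0,0,0,0,-1],[0.05,0,0,0,0,0,-1]]'
```

```text
time: 16.6
eef_pos: [0.5176, -0.025, 0.0378]
tcp_rot: [0.989, -0.146, -0.01, -0.001]
contact_force: [-20.2, 6.2, 29.6]
opening: 0.218
finger_force: 73.0
```

```bash
python3 -m handwheel '[[-0.01,0,0,0,0,0,-1],[-0.022,0,0,0,0,0,-1],[-0.03,0,0,0,0,0,-1],[-0.03,0,0,0,0,0,-1]]'
python3 - <<'E'
from h import *
a=eyes.read_camera("wrist")[:,:,::-1].copy();P=eyes.camera_params("wrist");np.savez("pics/w4.npz",im=a,**P)
b=eyes.read_camera("side")[:,:,::-1].copy();s,p,r=state();print(p,np.degrees(r.as_euler("xyz")))
c=lambda i,x,y,w,h,k:cv2.resize(i[y:y+h,x:x+w],None,fx=k,fy=k,interpolation=cv2.INTER_CUBIC)
cv2.imwrite("pics/c4.png",np.hstack([c(a,215,190,200,300,2)[:590],c(b,250,215,100,150,4)[:590,:]]))
E
```

```text
time: 17.1
eef_pos: [0.5131, -0.0241, 0.038]
tcp_rot: [0.989, -0.147, 0.002, 0.0]
contact_force: [1.9, 0.1, 6.7]
opening: 0.217
finger_force: 70.2
[ 0.5131 -0.0241  0.038 ] [-179.9848   -0.1501  -16.8766]Traceback (most recent call last):
  File "<stdin>", line 5, in <module>
    return _nx.concatenate(arrs, 1, dtype=dtype, casting=casting)
           ~~~~~~~~~~~~~~~^^^^^^^^^^^^^^^^^^^^^^^^^^^^^^^^^^^^^^^
ValueError: all the input array dimensions except for the concatenation axis must match exactly, but along dimension 0, the array at index 0 has size 580 and the array at index 1 has size 590
```

Run:
```python
from h import *
a=np.load("pics/w4.npz")["im"]
b=eyes.read_camera("side")[:,:,::-1].copy()
c=lambda i,x,y,w,h,k:cv2.resize(i[y:y+h,x:x+w],None,fx=k,fy=k,interpolation=cv2.INTER_CUBIC)
cv2.imwrite("pics/c4.png",np.hstack([c(a,215,190,200,290,2),c(b,260,215,100,145,4)]))
```

```text
(no output)
```

View pics/c4.png

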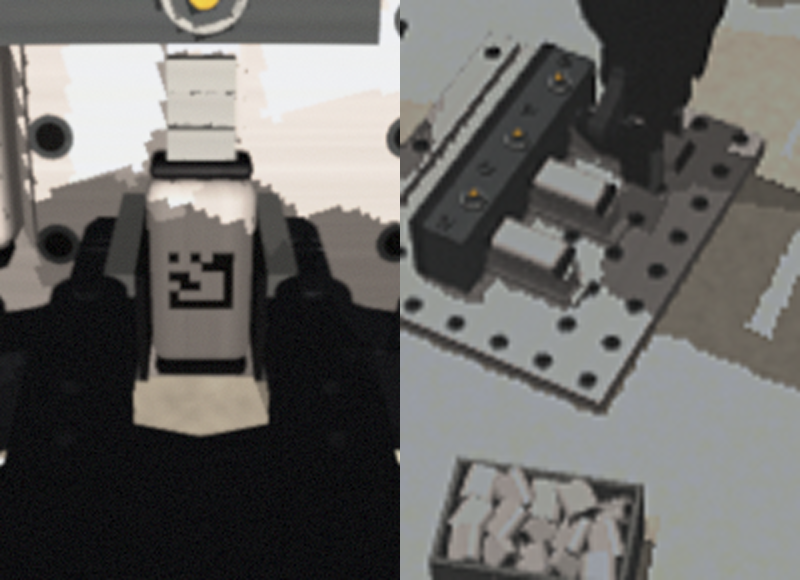

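The crop shows the stick straight between the pads, code up at (201,281) in the crop, with its tongue just short of the mouth over the saddle. The blanks are home. I'll work out slip and tilt from these pixels.

Run:
```python
from h import *
d=np.load("pics/w4.npz");P={k:d[k] for k in"KRt"};im=d["im"]
s,p,r=state();print(p,s["contact_force"])
f=lambda v,z:(r.inv().apply(onz("wrist",315.5,v,z,P)-p)*1000).round(1)
for nm,v,z in[("front",266,.042),("code top",190+252/2,.042),("code bot",190+310/2,.042),("rear",377,.042),("l57",218.5,.0385),("l92",236,.0385),("l127",253.5,.0385),("l57s",218.5,.032),("blockedge",212,.056)]:print(nm,f(v,z))
print(im[205:285,316].max(1))
g=im.max(2);print(g[230,290:345]);print(g[262,290:345])
```

```text
[ 0.5131 -0.0241  0.038 ] [ 1.838  -0.3452  6.8977]
front [26.7 -0.  -4. ]
code top [ 7.4  0.  -4. ]
code bot [-5.1  0.  -4. ]
rear [-20.4   0.   -4.1]
l57 [42.6 -0.  -0.4]
l92 [36.4 -0.  -0.4]
l127 [30.1 -0.  -0.4]
l57s [41.1 -0.   6.1]
blockedge [ 48.6  -0.1 -17.9]
[209 173  97  51  66  89 140 225 241 243 241 220 150  84 118 196 215 214
 211 212 209 207 209 209 213 212 211 211 213 214 208 205 210 210 205 207
 205 206 208 207 208 208 211 210 210 213 208 168 117 124 171 203 208 205
 204 203 202 204 206 205 206 207 207 209 188  99  21  29  45  58  71  65
  40  31  56 117 178 203 217 215]
[242 242 242 242 240 219 175 172 192 207 212 210 211 210 211 210 211 211
 212 212 211 211 210 209 211 211 212 211 213 212 208 211 213 210 210 212
 211 211 211 211 213 210 217 228 236 237 238 238 239 238 238 239 239 239
 238]
[159 162 162 162 163 163 163 165 181 197 204 202 204 204 201 205 204 203
 202 203 206 204 204 204 204 203 204 204 203 203 203 204 204 203 202 204
 205 203 204 201 203 207 218 224 225 229 236 238 237 237 236 237 236 236
 238]
```

```bash
python3 -m handwheel '[[0,0,-0.002,0,0,0,-1],[0,0,-0.002,0,0,0,-1]]';python3 -m handwheel '[[0,0,-0.002,0,0,0,-1],[0,0,-0.002,0,0,0,-1]]'
```

```text
time: 17.5
eef_pos: [0.5125, -0.024, 0.0381]
tcp_rot: [0.989, -0.147, 0.0, -0.0]
contact_force: [1.9, -0.7, 7.0]
opening: 0.218
finger_force: 70.1
time: 17.75
eef_pos: [0.5118, -0.0239, 0.0381]
tcp_rot: [0.989, -0.147, -0.001, -0.0]
contact_force: [1.0, 0.2, 3.5]
opening: 0.213
finger_force: 69.9
```

```bash
python3 -m handwheel '[[0,0,-0.001,0,0,0,-1],[0,0,-0.001,0,0,0,-1]]';python3 -m handwheel '[[0.015,0,-0.0005,0,0,0,-1],[0.02,0,-0.0005,0,0,0,-1],[0.02,0,-0.0005,0,0,0,-1]]'
```

```text
time: 18.0
eef_pos: [0.5117, -0.0239, 0.0382]
tcp_rot: [0.989, -0.147, -0.001, -0.0]
contact_force: [1.0, 0.1, 2.8]
opening: 0.218
finger_force: 69.7
time: 18.38
eef_pos: [0.5177, -0.0257, 0.0382]
tcp_rot: [0.989, -0.147, -0.004, -0.0]
contact_force: [-4.1, 1.3, 6.9]
opening: 0.217
finger_force: 70.2
```

```bash
python3 -m handwheel '[[0,0,-0.002,0,0,0,-1],[0,0,-0.002,0,0,0,-1]]';python3 -m handwheel '[[0,0,-0.002,0,0,0,-1],[0,0,-0.002,0,0,0,-1]]';python3 -m handwheel '[[0,0,-0.002,0,0,0,-1],[0,0,-0.002,0,0,0,-1]]'
```

```text
time: 18.62
eef_pos: [0.5188, -0.0261, 0.0387]
tcp_rot: [0.989, -0.147, -0.001, -0.0]
contact_force: [0.6, -0.8, -0.5]
opening: 0.213
finger_force: 69.3
time: 18.88
eef_pos: [0.5193, -0.0263, 0.04]
tcp_rot: [0.989, -0.147, -0.001, -0.0]
contact_force: [-0.9, 1.1, -1.4]
opening: 0.216
finger_force: 69.2
time: 19.12
eef_pos: [0.5192, -0.0262, 0.0409]
tcp_rot: [0.989, -0.147, -0.001, -0.0]
contact_force: [-1.5, -0.8, -0.7]
opening: 0.221
finger_force: 69.2
```

```bash
python3 -m handwheel '[[0,0,0.003,0,0,0,-1],[0,0,0.003,0,0,0,-1]]';python3 -m handwheel '[[0.005,0,0,0,0,0,-1],[0.01,0,0,0,0,0,-1],[0.01,0,0,0,0,0,-1]]'
```

```text
time: 19.38
eef_pos: [0.5199, -0.0264, 0.04]
tcp_rot: [0.989, -0.147, 0.0, -0.0]
contact_force: [-1.4, -0.8, -1.8]
opening: 0.215
finger_force: 69.1
time: 19.75
eef_pos: [0.5232, -0.0274, 0.0397]
tcp_rot: [0.989, -0.147, -0.001, -0.0]
contact_force: [-4.2, 1.5, -1.9]
opening: 0.223
finger_force: 69.2
```

```bash
python3 -m handwheel '[[0.006,0,0.001,0,0,0,-1],[0.012,0,0.001,0,0,0,-1],[0.012,0,0.001,0,0,0,-1]]'
```

```text
time: 20.12
eef_pos: [0.5242, -0.0276, 0.0386]
tcp_rot: [0.989, -0.147, -0.006, -0.001]
contact_force: [-13.4, 2.9, 7.0]
opening: 0.217
finger_force: 70.1
```

```bash
python3 -m handwheel '[[-0.006,0,0,0,0,0,-1],[-0.006,0,0,0,0,0,-1]]'; python3 -m handwheel '[[0,0,0,0,0,0,-0.5],[0,0,0,0,0,0,-0.4],[0,0,0,0,0,0,-0.29],[0,0,0,0,0,0,-0.29]]'
python3 - <<'E'
from h import *
print(*plan([.5255,-.0281,.0525],down(np.radians(-16.9))))
E
```

```text
time: 20.38
eef_pos: [0.524, -0.0276, 0.0389]
tcp_rot: [0.989, -0.147, -0.003, -0.0]
contact_force: [-7.2, 2.5, 0.2]
opening: 0.218
finger_force: 69.4
time: 20.88
eef_pos: [0.5267, -0.0285, 0.0401]
tcp_rot: [0.989, -0.147, 0.001, 0.0]
contact_force: [-0.8, 0.8, 0.2]
opening: 0.355
finger_force: 0.0
[-0.0031 -0.     -0.031 ] [-0.     -0.0004  0.    ]
```

```bash
python3 -m handwheel '[[-0.005,0,-0.031,0,0,0,-0.29],[-0.005,0,-0.031,0,0,0,-0.29],[-0.005,0,-0.031,0,0,0,-0.29]]'
python3 - <<'E'
from h import *
s,p,r=state();P=eyes.camera_params("wrist");im=eyes.read_camera("wrist")[:,:,::-1].copy();g=im.max(2);np.savez("pics/w5.npz",im=im,**P)
m=(g<60).astype(np.uint8);k=np.zeros_like(m);k[270:350,300:331]=1;m&=k
m=cv2.morphologyEx(m,cv2.MORPH_CLOSE,np.ones((7,7)))
n,_,st,ce=cv2.connectedComponentsWithStats(m)
for i in range(1,n):
  if st[i,4]>40:
    b=st[i];u,v=b[0]+b[2]/2,b[1]+b[3]/2;print(b,(r.inv().apply(onz("wrist",u,v,.042,P)-p)*1000).round(1))
print(p)
E
```

```text
time: 21.25
eef_pos: [0.5244, -0.0277, 0.0525]
tcp_rot: [0.989, -0.147, 0.0, 0.0]
contact_force: [0.7, -0.2, -0.8]
opening: 0.356
finger_force: 0.0
[301 303  29  26 575] [-0.3  0.1 10.5]
[ 0.5244 -0.0277  0.0525]
```

```bash
python3 -m handwheel '[[0,0,0,0,0,0,-0.5],[0,0,0,0,0,0,-1],[0,0,0,0,0,0,-1],[0,0,0,0,0,0,-1],[0,0,0,0,0,0,-1]]' 60; python3 -m handwheel '[[-0.008,0,-0.001,0,0,0,-1],[-0.016,0,-0.001,0,0,0,-1],[-0.024,0,-0.001,0,0,0,-1],[-0.032,0,-0.001,0,0,0,-1],[-0.045,0,-0.001,0,0,0,-1],[-0.055,0,-0.001,0,0,0,-1],[-0.055,0,-0.001,0,0,0,-1]]'
```

```text
time: 21.92
eef_pos: [0.5242, -0.0277, 0.0522]
tcp_rot: [0.989, -0.147, -0.0, -0.0]
contact_force: [-1.7, 0.7, 2.9]
opening: 0.213
finger_force: 60.7
time: 22.8
eef_pos: [0.5028, -0.0212, 0.0525]
tcp_rot: [0.989, -0.147, -0.0, -0.0]
contact_force: [-0.4, -0.0, -0.4]
opening: 0.212
finger_force: 60.3
```

```bash
python3 -m handwheel '[[-0.02,0,-0.05,0,0,0,-1],[-0.04,0,-0.15,0,0,0,-1],[-0.04,0,-0.24,0,0,0,-1],[-0.04,0,-0.24,0,0,0,-1]]'
python3 - <<'E'
from h import *
s,p,r=state();P=eyes.camera_params("wrist");im=eyes.read_camera("wrist")[:,:,::-1].copy();g=im.max(2);np.savez("pics/w6.npz",im=im,**P)
m=(g<60).astype(np.uint8);k=np.zeros_like(m);k[270:350,300:331]=1;m&=k
m=cv2.morphologyEx(m,cv2.MORPH_CLOSE,np.ones((7,7)))
n,_,st,ce=cv2.connectedComponentsWithStats(m)
for i in range(1,n):
  if st[i,4]>40:
    b=st[i];u,v=b[0]+b[2]/2,b[1]+b[3]/2;print(b,(r.inv().apply(onz("wrist",u,v,p[2]-.0105,P)-p)*1000).round(1))
# refine tray from wrist view? green mask in a fresh top image
t=eyes.read_camera("top")[:,:,::-1].copy();cv2.imwrite("pics/top6.png",t)
hsv=cv2.cvtColor(t,cv2.COLOR_BGR2HSV);mm=cv2.inRange(hsv,(70,90,25),(95,255,255));mm[:,:60]=0
c=max(cv2.findContours(mm,0,2)[0],key=cv2.contourArea);h=cv2.convexHull(c);q=cv2.minAreaRect(h)
Q=np.array([onz("top",*x,.035) for x in cv2.boxPoints(q)]);print(Q,Q.mean(0))
e=np.diff(Q,axis=0);print(np.linalg.norm(e,axis=1),np.degrees(np.arctan2(e[:,1],e[:,0])))
print(*plan([.4237,.3244,.15],down(np.radians(14.6))),p)
E
```

```text
time: 23.3
eef_pos: [0.4902, -0.0172, 0.1522]
tcp_rot: [0.989, -0.147, 0.004, 0.0]
contact_force: [0.6, 0.5, -0.4]
opening: 0.208
finger_force: 60.3
[301 303  29  25 571] [-0.1  0.  10.5]
[[0.4678 0.4378 0.035 ]
 [0.4978 0.2992 0.035 ]
 [0.3423 0.2605 0.035 ]
 [0.3133 0.3971 0.035 ]] [0.4053 0.3486 0.035 ]
[0.1418 0.1603 0.1396] [ -77.7608 -166.037   101.9925]
[-0.4009 -0.7693 -0.0042] [ 0.     -0.0001 -0.175 ] [ 0.4902 -0.0172  0.1522]
```

```bash
python3 -m handwheel '[[-0.06,-0.11,0,0,0,-0.03,-1],[-0.12,-0.23,0,0,0,-0.06,-1],[-0.19,-0.36,0,0,0,-0.09,-1],[-0.26,-0.49,0,0,0,-0.12,-1],[-0.32,-0.61,0,0,0,-0.15,-1],[-0.37,-0.71,0,0,0,-0.17,-1],[-0.4,-0.769,0,0,0,-0.17,-1],[-0.4,-0.769,0.08,0,0,-0.17,-1],[-0.4,-0.769,0.08,0,0,-0.17,-1],[-0.4,-0.769,0.08,0,0,-0.17,-1]]'
python3 - <<'E'
from h import *
s,p,r=state();P=eyes.camera_params("wrist");im=eyes.read_camera("wrist")[:,:,::-1].copy();np.savez("pics/w7.npz",im=im,**P);cv2.imwrite("pics/w7.png",im)
hsv=cv2.cvtColor(im,cv2.COLOR_BGR2HSV);g=cv2.inRange(hsv,(70,90,25),(95,255,255))
ys,xs=np.nonzero(g);print(xs.min(),xs.max(),ys.min(),ys.max())
c=cv2.convexHull(np.vstack([x for x in cv2.findContours(g,0,2)[0] if cv2.contourArea(x)>200]))
ap=cv2.approxPolyDP(c,6,True)[:,0]
for a in ap:print(a,(r.inv().apply(onz("wrist",*map(float,a),.035,P)-p)*1000).round(1)[:2])
# done stick: bright in hull
m=np.zeros_like(g);cv2.fillConvexPoly(m,c,255);w=cv2.inRange(hsv,(0,0,140),(180,70,255))&m
n,_,st,ce=cv2.connectedComponentsWithStats(w)
for i in range(1,n):
  if st[i,4]>100:print("bright",st[i],(r.inv().apply(onz("wrist",*ce[i],.014,P)-p)*1000).round(1)[:2])
print(p)
E
```

```text
time: 24.65
eef_pos: [0.4238, 0.3237, 0.1158]
tcp_rot: [0.993, 0.119, -0.001, 0.0]
contact_force: [-0.2, -0.2, 1.1]
opening: 0.215
finger_force: 60.3
133 389 119 380
[387 121] [79.  38.9]
[378 318] [-39.9  39.2]
[341 379] [-87.7  17.4]
[289 379] [-87.7 -18. ]
[161 352] [ -70.4 -107.6]
[139 225] [  20.6 -108. ]
[133 128] [  79.5 -107.1]
bright [299 214  33  31 988] [12.2 -0.1]
bright [205 234  17  14 146] [  5.4 -67.5]
bright [300 246  31  13 316] [-2.2 -0.7]
bright [201 268  24  49 818] [-31.2 -70.1]
bright [ 293  272   43   31 1062] [-26.2  -1.3]
[0.4238 0.3237 0.1158]
```

```bash
python3 -m handwheel '[[0,0,0.06,0,0,0,-1],[0,0,0.12,0,0,0,-1],[0,0,0.17,0,0,0,-1],[0,0,0.2,0,0,0,-1],[0,0,0.215,0,0,0,-1],[0,0,0.215,0,0,0,-1],[0,0,0.22,0,0,0,-1],[0,0,0.224,0,0,0,-1],[0,0,0.226,0,0,0,-1],[0,0,0.226,0,0,0,-1]]'
```

```text
time: 25.95
eef_pos: [0.4241, 0.3242, 0.0261]
tcp_rot: [0.993, 0.119, -0.0, 0.0]
contact_force: [-0.8, -0.1, -0.4]
opening: 0.21
finger_force: 60.3
```

```bash
python3 -m handwheel '[[0,0,0.001,0,0,0,-1],[0,0,0.002,0,0,0,-1],[0,0,0.002,0,0,0,-1]]'; python3 -m handwheel '[[0,0,0.001,0,0,0,-1],[0,0,0.002,0,0,0,-1],[0,0,0.002,0,0,0,-1]]'
```

```text
time: 26.32
eef_pos: [0.4241, 0.3241, 0.0253]
tcp_rot: [0.993, 0.119, -0.0, 0.0]
contact_force: [0.1, 0.6, -0.5]
opening: 0.212
finger_force: 60.3
time: 26.7
eef_pos: [0.4241, 0.3241, 0.0245]
tcp_rot: [0.993, 0.119, -0.0, 0.0]
contact_force: [0.4, -0.7, -0.7]
opening: 0.212
finger_force: 60.3
```

```bash
python3 -m handwheel '[[0,0,0.001,0,0,0,-1],[0,0,0.001,0,0,0,-1]]'; python3 -m handwheel '[[0,0,0.001,0,0,0,-1],[0,0,0.001,0,0,0,-1]]';  python3 -m handwheel '[[0,0,0.001,0,0,0,-1],[0,0,0.001,0,0,0,-1]]'
```

```text
time: 26.95
eef_pos: [0.4242, 0.3242, 0.0242]
tcp_rot: [0.993, 0.119, 0.0, -0.0]
contact_force: [1.2, -0.1, 0.2]
opening: 0.21
finger_force: 60.4
time: 27.2
eef_pos: [0.4242, 0.3242, 0.0242]
tcp_rot: [0.993, 0.119, -0.0, 0.0]
contact_force: [-3.0, -0.4, 4.4]
opening: 0.211
finger_force: 60.9
time: 27.45
eef_pos: [0.4242, 0.3242, 0.0242]
tcp_rot: [0.993, 0.119, -0.0, 0.0]
contact_force: [-3.0, -2.7, 7.9]
opening: 0.211
finger_force: 61.3
```

```bash
python3 -m handwheel '[[0,0,-0.001,0,0,0,-1],[0,0,-0.001,0,0,0,-0.52],[0,0,-0.001,0,0,0,-0.45],[0,0,-0.001,0,0,0,-0.35],[0,0,-0.001,0,0,0,-0.3],[0,0,-0.001,0,0,0,-0.3],[0,0,-0.06,0,0,0,-0.3],[0,0,-0.18,0,0,0,-0.3],[0,0,-0.32,0,0,0,-0.3],[0,0,-0.45,0,0,0,-0.3],[0,0,-0.45,0,0,0,-0.3]]'
python3 - <<'E'
from h import *
s,p,r=state();P=eyes.camera_params("wrist");im=eyes.read_camera("wrist")[:,:,::-1].copy()
t=eyes.read_camera("top")[:,:,::-1].copy();sd=eyes.read_camera("side")[:,:,::-1].copy()
hsv=cv2.cvtColor(im,cv2.COLOR_BGR2HSV);w=cv2.inRange(hsv,(0,0,120),(180,70,255))
u0,v0=proj("wrist",np.array([.424,.324,.014]),P).astype(int);print(u0,v0)
g=im.max(2);print(g[v0-45:v0+45:3,u0-24:u0+26:3])
for nm,a,b in(("top",cv2.imread("pics/top0.png"),t),("side",cv2.imread("pics/side0.png"),sd)):
  d=(np.abs(a.astype(int)-b).max(2)>30).astype(np.uint8);d=cv2.morphologyEx(d,cv2.MORPH_OPEN,np.ones((3,3)))
  n,_,st,ce=cv2.connectedComponentsWithStats(d);print(nm,[(st[i].tolist()) for i in range(1,n) if st[i,4]>15])
print(p)
E
```

```text
time: 28.82
eef_pos: [0.4269, 0.3256, 0.2094]
tcp_rot: [0.993, 0.119, 0.006, -0.002]
contact_force: [-1.0, -0.9, -0.4]
opening: 0.351
finger_force: 0.0
317 221
[[156 156 156 161 160 137 223 223 223 223 200 163 162 164 164 163 167]
 [156 161 160 161 160 157 225 220 221 225 191 156 163 162 160 163 162]
 [157 159 159 160 161 152 210 217 197 220 188 152 162 161 163 163 163]
 [159 157 157 158 158 156 212 220 222 222 190 158 159 159 162 161 161]
 [157 158 157 156 157 159 186 187 201 192 162 155 160 160 160 161 161]
 [156 157 156 156 156 151 219 219 220 220 190 153 159 159 161 158 158]
 [154 155 154 156 153  73 171 182 183 183 143 117 157 157 158 158 160]
 [153 155 153 155 135  50  48  49  46  47  43  66 154 156 159 157 156]
 [153 153 154 155 119 215 226 228 229 231 225 189 153 157 158 155 158]
 [153 152 155 153 150 238 242 242 242 242 242 232 141 156 155 154 154]
 [151 152 152 151 152 237 243 242 242 242 243 234 148 155 155 154 153]
 [154 151 152 152 143 238 242 243 243 242 243 233 147 154 155 154 155]
 [151 150 151 152 145 237 242 243 242 243 244 233 133 154 153 154 154]
 [148 149 147 150
[... 998 characters left out ...]
 134 117 103  58  60  57  59  56  58 118 124 123]
 [ 79  78  80  87 137 119 122 117 115  84  73  60  58  73 120 122 123]
 [ 79  79  79  77 127 124 120 122 122 121 122 120 118 122 122 122 124]]
top [[6, 241, 205, 239, 27857], [301, 246, 7, 4, 24], [101, 273, 39, 68, 1332], [144, 276, 7, 8, 47], [145, 285, 17, 25, 224], [120, 300, 5, 6, 27], [227, 362, 413, 118, 31628]]
side [[450, 0, 35, 51, 1156], [302, 0, 337, 384, 50720], [626, 104, 14, 27, 199], [420, 171, 24, 11, 197], [579, 199, 20, 22, 251], [628, 229, 12, 16, 113], [621, 255, 19, 57, 629], [612, 300, 23, 42, 362], [557, 333, 13, 7, 67], [393, 343, 247, 137, 17444], [314, 408, 81, 68, 2898], [361, 454, 4, 4, 16]]
[0.4269 0.3256 0.2094]
```

The stick lies flat in the tray, aligned and code up. Against the first picture, the nest differs only at the emptied socket (301,246), and the blanks, bottle and reader are unchanged.

```bash
python3 -c "
from plant import ctrl;print(ctrl.sign_off())"
```

```text
the job is handed in; nothing more can be done
None
```

The job is handed in at about 29 s: the code was held under the reader for over a second, the reader is back in its holster, and the marked stick lies flat and code up in the tray. After its first pull I pushed its tongue about 5 mm back into the socket mouth to regrip it higher, and the reader may have been 3–4 mm off-centre; no result came back.

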